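# Chock the slicing guide's fence with its self-closing clip

### The arm

A 6-joint arm with a two-finger parallel gripper is mounted at the origin on a cart in front of the work surface, level with it; the furniture and walls round the work are solid. World frame = base frame: x ahead of the robot, y to its left, z up, the work surface at z = 0. Lengths are in mm, angles in rad, forces in N, time in s.
With the tool pointing down it reaches from about 275 to 825 mm from the base axis. Payload 5.2 kg.
Tool frame: the origin (TCP) lies midway between the tips of the shut fingers; the grasp point (between the pads) lies 19 mm behind it; z points along the fingers, y is the line along which they close (so a half turn about z gives the same grasp; the last joint's range is limited). The gripper opens to 93 mm and grips with 3 to 60 N. Pads are 15 mm wide; open, the fingers measure 128 mm over their backs; the gripper's body (75 mm by 188 mm) begins 65 mm behind the grasp point.
Start: joints at [-1.351, 0.259, 1.535, -0, 1.348, -0.203], TCP at [225.694, -501.565, 218.653] pointing down, gripper open.
Joint ranges: [-3.14, 3.14], [-0.91, 2.08], [0.19, 2.58], [-1.22, 4.36], [0.22, 2.71], [-3.12, 3.12]. Speed limits (rad/s): [2.57, 2.57, 3.14, 3.14, 3.14, 3.14].

### API

Orientations are given as a unit quaternion [x, y, z, w].
In Python, from cell import robot gives the robot as it stands. The module is installed in compiled form; this text tells all that it offers.
- The arm moves only by the tool jog_arm, never from a script. Its argument "deltas" is a list that holds one entry, the list of rows, each a list of 6 numbers: the shift along the tool's x, y, z in m, then the turn, a rotation vector about the tool's x, y, z in degrees. A call has exactly 8 rows; each row is the pose to reach, as a shift and turn from the pose commanded when the call began, along the tool's axes at that moment; what a row does not reach only later rows make up. A row lasts 1/10 s, in which the tool goes at most 50 mm and 8.59 degrees, less where a joint would pass 70% of its speed; a pose out of reach is approached as far as the arm can. A call with a gripper value outside its range is refused whole. "jaw" is the finger opening in m, from 0 to 0.093, set as the call begins (left out, the last holds). The fingers move at their own pace and stop on an object; the grip force is fixed at half the most. Time passes only in rows, so rows that repeat a pose let the fingers close, or fill a call up. It gives the time, the measured TCP pose, the force, the opening and the grip force at its end, in the units of the state.
- robot.read_state(): the state, without advancing time (a new reading comes with each control period).
- robot.capture(name): name is "scene" or "top" or "wrist"; returns the picture (400x640x3 uint8, blue, green, red); there is no depth.
- robot.camera_info(name): a dict with "vfov" (degrees; the focal length in pixels is half the picture's height over the tangent of half this angle, whatever the lens; pixels are square), "cx", "cy" (the principal point, pixels), "origin" and "orientation" of the camera in the world; the wrist camera has in their place "tool_from_camera" (4x4, takes a point from camera to tool coordinates, whose origin is the TCP and whose axes are the flange's). Camera axes: x right, y up, looking along -z (the intrinsics and any distortion apply to the point x, -y, -z); pixel columns grow to the right and rows downward; lengths in mm; the calibration is good to about 2 mm. The wrist camera is an equidistant fisheye: a pixel r from the principal point sees the ray r / f radians off the axis. A picture is of the moment at which its call begins: read the wrist's pose just before it. camera_info takes no time and is no camera call.
- robot.hand_in(): hands the job in; it is judged then, once.
The state is a dict: "time_s": time; "joints": joint angles; "qvel": joint speeds; "effort": joint torques, N m; "tool_pos": TCP position; "tcp_rot": TCP orientation; "contact_force": force on the tool from outside, world axes, zero at the start; "ft_torque": the same for the moment, N m; "finger_gap": opening from 0.0 (shut) to 1.0 (fully open); "gripper_force": force on a finger pad.
Only numpy, scipy, OpenCV 4.12 (cv2) and the standard library are available. Lean on these libraries where they do the work, as an engineer would, in place of code of your own. Each camera call takes 0.05 s, during which the arm holds its last target. There are 200 camera calls.

### The job

Chock the fence of the bread-slicing guide with its self-closing clip so that it cannot rattle: squeeze the clip open, lift it off its parking stub and, still squeezed open, set it astride the guide's upright rail, down on the rail's top edge. Slide it along the rail against the fence's sprung plunger until the plunger is pressed in about halfway (feel for it; never drive it in to its hard stop), and only then let go, so that the clip is left upright, gripping the rail and still holding the plunger in. Leave everything else where it stands.

Things in the scene. Friction and masses are not known exactly. Their poses are not given: they have to be found in the camera images.
- clip: loose self-closing (cross-action) steel clip, 26 mm long (x), 56 mm over its pads (y), about 90 g. Origin: underside of its bridge, midway between the jaws when they grip 6 mm; z up. Bridge 12 mm tall; below it two rubber-lined jaws reach 25 mm down; above it two upright squeeze pads. It starts gripping the parking stub, bridge on the stub's top edge. Either end may face the fence
- clip_pads (a point): point 28 mm above the clip's origin, midway between its two squeeze pads at rest. The pads are 26 mm wide (x), graspable from 13 to 44 mm above the clip's origin; outer faces 56 mm apart (y) while the jaws grip 6 mm, 42 mm when fully squeezed. The point moves with the +y pad and -y jaw: the middle of the pads, and of the jaws, is at y = half of joint jaw
- jaw (a joint): how far the clip is squeezed open (m): 0 = jaws 6 mm apart (gripping rail or stub), 0.014 = fully open at its end stop, jaws 20 mm apart, -0.006 = shut on nothing. Squeezing the pads together OPENS the jaws, 1 mm per 1 mm; a spring shuts them (12 N at 0, 15.5 N fully open), so a squeeze of 20 to 30 N opens it fully and letting go makes it grip
- stub: the clip's parking stub, fixed: wooden foot 75x75x18 mm with a short upright piece of steel rail, 50 mm long (its x), 6 mm thick (y), top edge 60 mm above the worktop. Origin: centre of the underside
- guide: bread-slicing guide, fixed: wooden board 260x90x18 mm with an upright steel rail along its x axis, 6 mm thick, from x = -95 to +85 mm, centred on y = 0, top edge 60 mm above the worktop. Origin: on the underside, below the rail; +x points along the rail to the fence. The board reaches from x = -120 to +140 mm
- rail_top (a point): point on the rail's top edge, 60 mm above the guide's origin; same axes as the guide
- fence: upright wooden fence across the guide's end, fixed to it (same origin and axes as the guide): 78 mm wide, 85 mm high, its face towards the rail at x = 100 mm. Through it, over the rail, runs a brass sleeve that carries a sprung steel plunger pointing along -x at the clip's bridge
- plunger_axis (a point): fixed point on the plunger's axis at the fence's face (guide x 100, y 0, z 66.5 mm). Plunger 10 mm thick; its sleeve's setting is NOT measured: the free tip lies 37 to 69 mm from this point towards -x, so find it by feel. It yields 1 mm per 1.2 N over 8 mm, then stops hard; halfway is about 4.8 N. It meets the clip's bridge 13 mm from the clip's origin
- honey_jar: bystander: honey jar with a green lid, 64x68x84 mm; origin at the centre of its underside; leave alone
- bottle_small: bystander: small white plastic tub with a screw lid, 37x38x56 mm; origin at the centre of its underside; leave alone
- tea_box: bystander: dark tea carton, 123x69x104 mm; origin at the centre of its underside; leave alone
- pepper_mill: bystander: dark wooden pepper mill, 58x58x170 mm; origin at the centre of its underside; leave alone
- battery_0: bystander: AA cell lying on its side, 14x49x14 mm; origin at the centre of its underside; leave alone
- spice_b: bystander: glass spice jar, 47x47x98 mm; origin at the centre of its underside; leave alone
There are look-alikes about, which are no part of the job. There is more than one size of the clip; the job needs the larger.

How it is judged:
By the outcome, as a careful person would: the job done as asked, in the order asked, and still so for the second after the job is handed in, with the robot touching nothing.
It also fails if it takes over 53 s, if anything falls off the work surface, if the arm or the gripper's body presses on something with over 40 N, if the wrist force passes 120 N, or if a joint passes its speed limit or range.

## Working session

There is one attempt and no reset: what is moved stays moved. The work goes in short steps, Python scripts to look and compute and a tool call to move; the robot and the scene stay as the last step left them, time stands still between calls to the robot, and variables do not carry over. Pictures are saved under pics/ and viewed, at most 10 in all, crops included, and the job is handed in when it is done.

Besides the shell and the picture viewer there is one more tool, called after "Request:" as name([rows], argument=value, ...), one row to a line, values as JSON. jog_arm: Moves the arm, as the interface text tells. Its arguments: {"type":"object","properties":{"deltas":{"type":"array"},"jaw":{"type":"number"}},"required":["deltas"]}

```bash
mkdir -p pics
python3 - <<'E'
from cell import robot
import cv2
for n in ("scene","top"):
    cv2.imwrite(f"pics/{n}0.png",robot.capture(n)); print(n,robot.camera_info(n))
print(robot.camera_info("wrist")); print(robot.read_state())
E
```

```text
scene {'vfov': 45.49545373655123, 'cx': 317.4712173953769, 'cy': 196.34576641812868, 'origin': array([  109.23461387, -1023.41867332,   538.72807335]), 'orientation': array([ 0.48672423, -0.13844807, -0.2151831 ,  0.83524122])}
top {'vfov': 51.04743595167724, 'cx': 319.87669423615284, 'cy': 196.85515295194608, 'origin': array([ 410.07698834, -331.18247983,  926.89320768]), 'orientation': array([-0.05751957,  0.03611944,  0.70774146, -0.70319905])}
{'vfov': 65.70646984690485, 'cx': 318.9092471463125, 'cy': 198.9085090000138, 'tool_from_camera': array([[-1.49275146e-04,  9.53461573e-01,  3.01514522e-01,
         8.45430058e+01],
       [ 9.99999988e-01,  1.30511521e-04,  8.23755482e-05,
        -1.25048555e-01],
       [ 3.91908009e-05,  3.01514531e-01, -9.53461581e-01,
        -1.65394851e+02],
       [ 0.00000000e+00,  0.00000000e+00,  0.00000000e+00,
         1.00000000e+00]])}
{'time_s': 0.1, 'joints': array([-1.35076232e+00,  2.59246269e-01,  1.53595723e+00, -2.16310514e-05,
        1.34800010e+00, -2.02821964e-01]), 'qvel': array([ 5.07937579e-04, -6.59011598e-04, -3.99991220e-03,  1.92038216e-06,
        5.01091032e-05, -1.65069938e-03]), 'effort': array([ 2.11947794e-03, -4.38211477e+01, -2.84641653e+01,  7.21433619e-02,
        3.61988973e-02, -4.06439972e-05]), 'tool_pos': array([ 225.59631063, -501.06992235,  217.92026628]), 'tcp_rot': array([ 9.77731420e-01,  2.09858577e-01, -1.74776814e-05, -8.05348349e-04]), 'contact_force': array([-0.65600967, -0.91558156,  0.10163969]), 'ft_torque': array([-0.02187353,  0.00408849, -0.031765  ]), 'gripper_force': 0.0, 'finger_gap': 0.9994643225593536}
```

View pics/scene0.png

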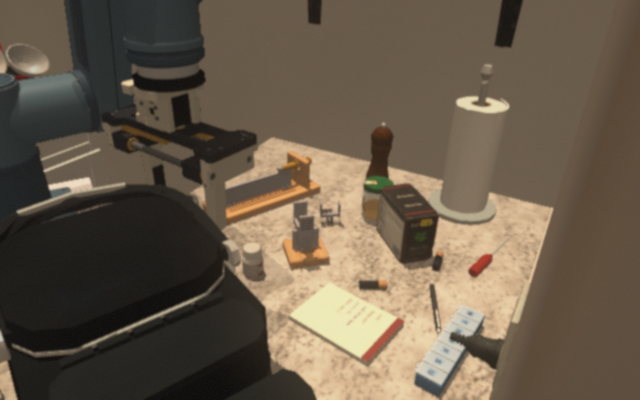

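View pics/top0.png

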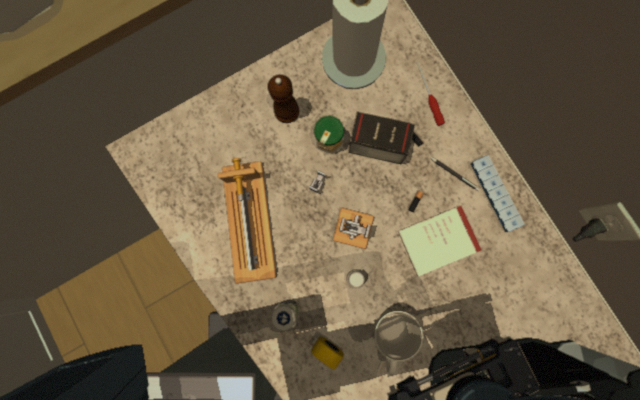

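Scene: the larger clip sits on the orange stub at scene (306,230), top (355,228). A smaller look-alike lies loose at scene (330,212), top (318,182). The guide is at top (225–270, 160–280), with its fence at the upper end. One enlarged crop should confirm this.

```bash
cat > h.py <<'E'
from cell import robot
import cv2, numpy as np
from scipy.spatial.transform import Rotation as R
def cam(n,tool=None):
    c=robot.camera_info(n); f=200/np.tan(np.radians(c['vfov']/2))
    if n=="wrist":
        p,q=tool; T=c['tool_from_camera']; Rt=R.from_quat(q).as_matrix()
        return f,c['cx'],c['cy'],p+Rt@T[:3,3],Rt@T[:3,:3]
    return f,c['cx'],c['cy'],np.array(c['origin']),R.from_quat(c['orientation']).as_matrix()
def pix2w(n,uv,z,tool=None):
    f,cx,cy,o,M=cam(n,tool); out=[]
    for u,v in uv:
        a,b=(u-cx),(v-cy); r=np.hypot(a,b)
        if n=="wrist":
            t=r/f; d=np.array([np.sin(t)*a/r,-np.sin(t)*b/r,-np.cos(t)])
        else: d=np.array([a/f,-b/f,-1])
        d=M@d; out.append(o+d*(z-o[2])/d[2])
    return np.array(out)
def w2pix(n,P,tool=None):
    f,cx,cy,o,M=cam(n,tool); q=(np.atleast_2d(P)-o)@M
    x,y,zz=q[:,0],-q[:,1],-q[:,2]
    if n=="wrist":
        r=np.hypot(x,y); s=f*np.arctan2(r,zz)/r
    else: s=f/zz
    return np.c_[cx+s*x,cy+s*y]
E
python3 - <<'E'
from h import *
im=cv2.imread("pics/top0.png")
cv2.imwrite("pics/c1.png",cv2.resize(im[148:293,210:390],None,fx=4,fy=4,interpolation=cv2.INTER_CUBIC))
E
```

```text
(no output)
```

View pics/c1.png

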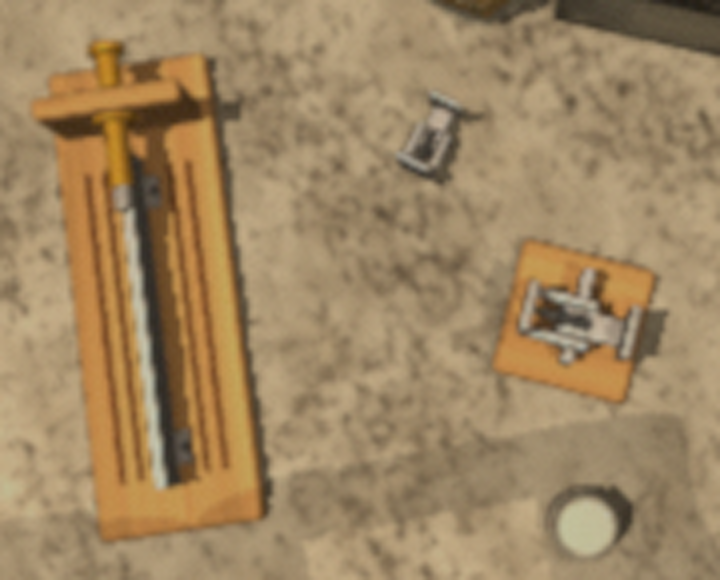

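The crop confirms it. The clip on the stub (crop centre ~(578,318)) is bigger than the loose one (430,135) and sits on its stub. The plunger tip is at crop (122,207) and the rail runs from there to (163,487).

Run:
```python
from h import *
np.set_printoptions(precision=1,suppress=True)
def c(l): return [(210+a/4-.375,148+b/4-.375) for a,b in l]
S=pix2w("top",c([(527,240),(657,272),(625,402),(494,370)]),18)[:,:2]
print("stub",S,S.mean(0),np.linalg.norm(S-np.roll(S,1,0),axis=1))
G=pix2w("top",c([(50,78),(207,57),(265,517),(103,540)]),18)[:,:2]
print("guide",G,np.linalg.norm(G-np.roll(G,1,0),axis=1))
ax=(G[0]+G[1]-G[2]-G[3]);ax/=np.linalg.norm(ax);o=(G[2]+G[3])/2+120*ax
print("ax",ax,np.degrees(np.arctan2(ax[1],ax[0])),"o",o)
n=np.array([-ax[1],ax[0]])
def loc(P): P=P[:,:2]-o; return np.c_[P@ax,P@n]
print("rail end, near tip",loc(pix2w("top",c([(164,487),(130,205)]),60)))
print("tip, sleeve end, fence top front",loc(pix2w("top",c([(122,207),(122,185)]),66.5)),loc(pix2w("top",c([(40,120),(182,98)]),85)))
P=pix2w("top",c([(530,283),(525,332),(640,308),(630,357)]),104);print("pads",P,P.mean(0))
```

```text
stub [[ 507.3 -350.6]
 [ 489.3 -420.8]
 [ 419.4 -402.2]
 [ 436.9 -332.1]] [ 463.2 -376.4] [72.8 72.5 72.3 72.3]
guide [[ 600.   -86.4]
 [ 611.  -174. ]
 [ 359.2 -208.8]
 [ 347.3 -121.7]] [255.2  88.4 254.2  87.9]
ax [1.  0.1] 7.914997354962165 o [ 472.1 -148.7]
rail end, near tip [[-96.2  -0.3]
 [ 51.2  -0.1]]
tip, sleeve end, fence top front [[49.8  2.9]
 [61.3  1.5]] [[ 97.8  35.8]
 [ 98.4 -38.2]]
pads [[ 476.8 -350.   104. ]
 [ 452.8 -347.3  104. ]
 [ 464.2 -403.7  104. ]
 [ 440.3 -398.3  104. ]] [ 458.5 -374.8  104. ]
```

Request:
jog_arm([
  [[0.033,-0.002,0,0,0,5],[0.067,-0.004,0,0,0,10],[0.1,-0.006,0,0,0,15],[0.133,-0.008,0,0,0,20],[0.167,-0.011,0,0,0,25],[0.2,-0.013,0.015,0,0,30],[0.233,-0.015,0.03,0,0,35],[0.266,-0.017,0.045,0,0,38.7]],
], jaw=0.093)

```text
time_s: 0.9
tool_pos: [462.3, -375.9, 172.8]
tcp_rot: [0.992, -0.128, -0.0, -0.0]
contact_force: [-0.2, -0.5, -0.3]
finger_gap: 1.003
gripper_force: 0.0
```

```bash
cat > look.py <<'E'
from h import *
import sys,pickle
s=robot.read_state(); im=robot.capture("wrist"); n=sys.argv[1]
cv2.imwrite(f"pics/{n}.png",im); pickle.dump((s['tool_pos'],s['tcp_rot']),open(n+".pkl","wb"))
print(s['tool_pos'],s['tcp_rot'],s['time_s'],s['contact_force'])
E
python3 look.py w1
```

```text
[ 462.28360299 -375.94469779  172.82614384] [ 9.91823022e-01 -1.27620715e-01 -1.69806032e-04 -1.33392305e-04] 0.9 [-0.18703901 -0.48185465 -0.33672113]
```

View pics/w1.png

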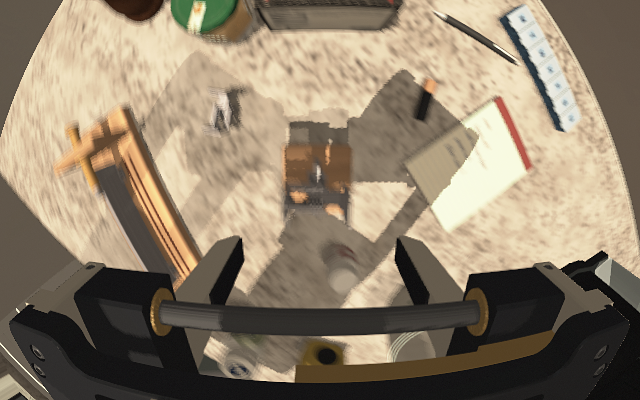

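The clip and stub sit centred between the fingers (columns 285–350, centre ~318) and aligned with the tool. I'll check the lengthwise position by projecting the expected points.

Run:
```python
from h import *
import pickle
np.set_printoptions(precision=0,suppress=True)
t=pickle.load(open("w1.pkl","rb"))
r=R.from_euler('z',-14.7,degrees=True).as_matrix(); o=np.array([463,-376.4,0])
def pj(P): return w2pix("wrist",o+np.array(P)@r.T,t)
f=[[a,b,z] for z in(18,) for a in(37.5,-37.5) for b in(37.5,-37.5)]
p=[[a,b,104] for a in(13,-13) for b in(28,-28)]
F,P=pj(f),pj(p); print(F,P)
s=robot.read_state(); im=robot.capture("wrist")
T=(s['tool_pos'],s['tcp_rot']);print(T)
for q,cl in((w2pix("wrist",o+np.array(f)@r.T,T),(0,0,255)),(w2pix("wrist",o+np.array(p)@r.T,T),(0,255,0))):
    for u in q: im[int(round(u[1])),int(round(u[0]))]=cl
cv2.imwrite("pics/c2.png",cv2.resize(im[100:290,220:420],None,fx=3,fy=3,interpolation=cv2.INTER_NEAREST))
```

```text
[[283. 149.]
 [355. 149.]
 [285. 216.]
 [353. 216.]] [[284. 195.]
 [355. 195.]
 [285. 225.]
 [353. 225.]]
(array([ 465., -372.,  170.]), array([ 1., -0., -0., -0.]))
```

View pics/c2.png

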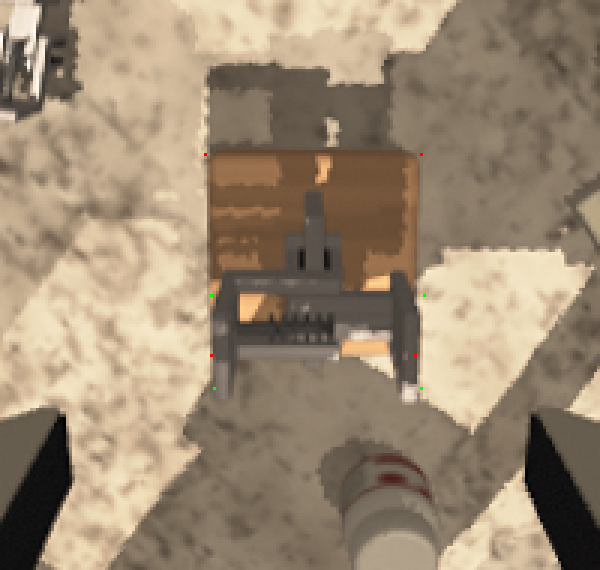

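The overlay fits: foot and pads are within ~3 mm, and laterally within 1 mm. Descending.

Request:
jog_arm([
  [[0,0,0.015,0,0,0],[0,0,0.03,0,0,0],[0,0,0.045,0,0,0],[0,0,0.055,0,0,0],[0,0,0.06,0,0,0],[0,0,0.06,0,0,0],[0,0,0.06,0,0,0],[0,0,0.06,0,0,0]],
])

```text
time_s: 1.8
tool_pos: [461.6, -377.4, 114.5]
tcp_rot: [0.992, -0.126, 0.0, 0.0]
contact_force: [-0.3, -0.1, 0.4]
finger_gap: 0.998
gripper_force: 0.0
```

Request:
jog_arm([
  [[0,-0.001,0.012,0,0,0],[0,-0.001,0.024,0,0,0],[0,-0.001,0.036,0,0,0],[0,-0.001,0.044,0,0,0],[0,-0.001,0.044,0,0,0],[0,-0.001,0.044,0,0,0],[0,-0.001,0.044,0,0,0],[0,-0.001,0.044,0,0,0]],
])

```text
time_s: 2.6
tool_pos: [461.9, -376.3, 70.2]
tcp_rot: [0.992, -0.126, 0.0, 0.0]
contact_force: [0.2, 0.0, 0.2]
finger_gap: 1.003
gripper_force: 0.0
```

Request:
jog_arm([
  [[0,0,0,0,0,0],[0,0,0,0,0,0],[0,0,0,0,0,0],[0,0,0,0,0,0],[0,0,0,0,0,0],[0,0,0,0,0,0],[0,0,0,0,0,0],[0,0,0,0,0,0]],
], jaw=0.03)

```text
time_s: 3.4
tool_pos: [461.6, -375.8, 69.7]
tcp_rot: [0.992, -0.126, -0.0, -0.0]
contact_force: [0.4, 1.0, 1.1]
finger_gap: 0.446
gripper_force: 30.0
```

Fully squeezed (41.5 mm). Lifting.

Request:
jog_arm([
  [[0,0,-0.006,0,0,0],[0,0,-0.014,0,0,0],[0,0,-0.024,0,0,0],[0,0,-0.034,0,0,0],[0,0,-0.044,0,0,0],[0,0,-0.054,0,0,0],[0,0,-0.06,0,0,0],[0,0,-0.06,0,0,0]],
])

```text
time_s: 4.2
tool_pos: [462.0, -376.5, 131.0]
tcp_rot: [0.992, -0.126, 0.001, 0.001]
contact_force: [-0.5, -0.6, -0.9]
finger_gap: 0.451
gripper_force: 30.0
```

Run:
```python
from h import *
s=robot.read_state(); p=s['tool_pos']; y=R.from_quat(s['tcp_rot']).as_matrix()
print(p,np.degrees(np.arctan2(y[1,0],y[0,0])),s['contact_force'],s['finger_gap'])
a=np.radians(7.9); o=np.array([472.1,-148.7])
for gx in(-30,0):
    T=o+gx*np.array([np.cos(a),np.sin(a)]); d=np.r_[T,p[2]]-p; print(T,d@y)
```

```text
[ 462.00801144 -376.50743469  130.99826688] -14.476291802152451 [-0.52448436 -0.61270728 -0.86003674] 0.45127298222646756
[ 442.3847161  -152.82333638] [ -74.9165634  -211.67660437   -0.41622743]
[ 472.1 -148.7] [ -47.17550117 -223.09729496   -0.38026658]
```

Request:
jog_arm([
  [[-0.005,-0.025,0,0,0,-3],[-0.012,-0.06,0,0,0,-7],[-0.022,-0.1,0,0,0,-11],[-0.031,-0.145,0,0,0,-15],[-0.04,-0.185,0,0,0,-19],[-0.045,-0.21,0,0,0,-21.4],[-0.047,-0.223,0,0,0,-22.4],[-0.047,-0.223,0,0,0,-22.4]],
])

```text
time_s: 5.0
tool_pos: [471.8, -147.0, 129.6]
tcp_rot: [0.998, 0.07, -0.0, -0.0]
contact_force: [-0.6, -0.3, -1.0]
finger_gap: 0.449
gripper_force: 30.0
```

Request:
jog_arm([
  [[0,0,0,0,0,0],[0,0,0,0,0,0],[0,0,0,0,0,0],[0,0,0,0,0,0],[0,0,0,0,0,0],[0,0,0,0,0,0],[0,0,0,0,0,0],[0,0,0,0,0,0]],
])

```text
time_s: 5.8
tool_pos: [471.8, -148.3, 129.7]
tcp_rot: [0.998, 0.069, -0.0, 0.0]
contact_force: [-0.2, -0.2, -0.9]
finger_gap: 0.447
gripper_force: 30.0
```

```bash
python3 look.py w2
python3 - <<'E'
import cv2
im=cv2.imread("pics/w2.png"); cv2.imwrite("pics/w2c.png",cv2.resize(im[60:310,190:450],None,fx=2.4,fy=2.4,interpolation=cv2.INTER_CUBIC))
E
```

```text
[ 471.76426015 -148.30689859  129.66299763] [ 9.97610258e-01  6.90924978e-02 -7.39591357e-06  1.26980332e-05] 5.8 [-0.18342437 -0.1663614  -0.94000172]
```

View pics/w2c.png

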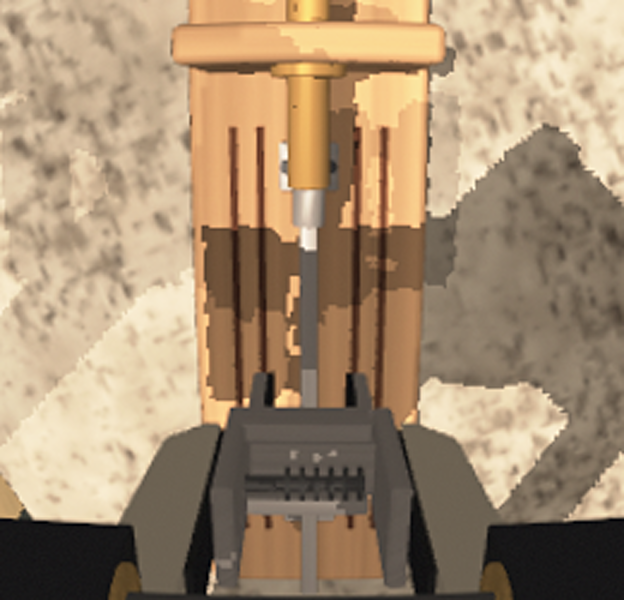

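The clip is squeezed open with its jaws (crop columns 262 and 355) straddling the rail (column ~309). Plunger tip is at crop (309,226). Computing the offsets.

Run:
```python
from h import *
import pickle
np.set_printoptions(precision=1,suppress=True)
t=pickle.load(open("w2.pkl","rb")); y=R.from_quat(t[1]).as_matrix()
c=lambda l:[(190+a/2.4-.3,60+b/2.4-.3) for a,b in l]
print("rail",(pix2w("wrist",c([(309,270),(309,395),(309,590)]),60,t)-t[0])@y)
print("tip/sleeve",(pix2w("wrist",c([(309,228),(308,188)]),66.5,t)-t[0])@y)
print("fence",(pix2w("wrist",c([(309,68)]),66.5,t)-t[0])@y)
print("jaw tips",(pix2w("wrist",c([(263,375),(354,375)]),94,t)-t[0])@y)
```

```text
rail [[ 31.9  -0.5  69.7]
 [-11.6  -0.5  69.7]
 [-94.4  -0.6  69.7]]
tip/sleeve [[46.8 -0.5 63.2]
 [59.3 -0.8 63.2]]
fence [[96.3 -0.5 63.2]]
jaw tips [[  8.5 -13.8  35.7]
 [  8.5  12.6  35.7]]
```

Request:
jog_arm([
  [[0,0,0.008,0,0,0],[0,0,0.018,0,0,0],[0,0,0.028,0,0,0],[0,0,0.038,0,0,0],[0,0,0.047,0,0,0],[0,0,0.053,0,0,0],[0,0,0.056,0,0,0],[0,0,0.056,0,0,0]],
])

```text
time_s: 6.65
tool_pos: [471.6, -148.2, 73.2]
tcp_rot: [0.998, 0.069, -0.0, -0.0]
contact_force: [0.3, 0.7, -0.8]
finger_gap: 0.447
gripper_force: 30.0
```

Request:
jog_arm([
  [[0,0,0.001,0,0,0],[0,0,0.002,0,0,0],[0,0,0.003,0,0,0],[0,0,0.0035,0,0,0],[0,0,0.0035,0,0,0],[0,0,0.0035,0,0,0],[0,0,0.0035,0,0,0],[0,0,0.0035,0,0,0]],
])

```text
time_s: 7.45
tool_pos: [471.8, -148.3, 70.2]
tcp_rot: [0.998, 0.069, 0.0, 0.0]
contact_force: [0.3, 0.1, -0.2]
finger_gap: 0.449
gripper_force: 30.0
```

Request:
jog_arm([
  [[0,0,0.0005,0,0,0],[0,0,0.0005,0,0,0],[0,0,0.0005,0,0,0],[0,0,0.0005,0,0,0],[0,0,0.0005,0,0,0],[0,0,0.0005,0,0,0],[0,0,0.0005,0,0,0],[0,0,0.0005,0,0,0]],
])

```text
time_s: 8.25
tool_pos: [471.8, -148.3, 69.7]
tcp_rot: [0.998, 0.069, 0.0, 0.0]
contact_force: [1.0, -0.3, -0.6]
finger_gap: 0.447
gripper_force: 30.0
```

Request:
jog_arm([
  [[0,0,0.0005,0,0,0],[0,0,0.0005,0,0,0],[0,0,0.001,0,0,0],[0,0,0.001,0,0,0],[0,0,0.001,0,0,0],[0,0,0.001,0,0,0],[0,0,0.001,0,0,0],[0,0,0.001,0,0,0]],
])

```text
time_s: 9.05
tool_pos: [471.9, -148.3, 69.5]
tcp_rot: [0.998, 0.069, 0.0, 0.0]
contact_force: [-1.0, 1.2, 8.2]
finger_gap: 0.445
gripper_force: 30.0
```

Rail contact felt at z ≈ 69.6. I'll ease to a light press and slide towards the plunger.

Request:
jog_arm([
  [[0,0,-0.0005,0,0,0],[0.002,0,-0.0005,0,0,0],[0.006,0,-0.0005,0,0,0],[0.011,0,-0.0005,0,0,0],[0.016,0,-0.0005,0,0,0],[0.02,0,-0.0005,0,0,0],[0.023,0,-0.0005,0,0,0],[0.024,0,-0.0005,0,0,0]],
])

```text
time_s: 9.85
tool_pos: [494.5, -145.1, 69.5]
tcp_rot: [0.998, 0.069, -0.001, 0.0]
contact_force: [-5.4, -1.1, 9.5]
finger_gap: 0.447
gripper_force: 30.0
```

Request:
jog_arm([
  [[0.0005,0,0,0,0,0],[0.001,0,0,0,0,0],[0.0015,0,0,0,0,0],[0.002,0,0,0,0,0],[0.0025,0,0,0,0,0],[0.003,0,0,0,0,0],[0.003,0,0,0,0,0],[0.003,0,0,0,0,0]],
])

```text
time_s: 10.65
tool_pos: [497.3, -144.8, 69.5]
tcp_rot: [0.998, 0.069, -0.001, 0.0]
contact_force: [-6.0, 0.1, 8.4]
finger_gap: 0.449
gripper_force: 30.0
```

The −6 N is mostly friction from the 8–9 N downward press. Easing the press to see the plunger force alone.

Request:
jog_arm([
  [[0,0,-0.0003,0,0,0],[0,0,-0.0006,0,0,0],[0,0,-0.0008,0,0,0],[0.0005,0,-0.0008,0,0,0],[0.001,0,-0.0008,0,0,0],[0.001,0,-0.0008,0,0,0],[0.001,0,-0.0008,0,0,0],[0.001,0,-0.0008,0,0,0]],
])

```text
time_s: 11.45
tool_pos: [499.5, -144.4, 69.8]
tcp_rot: [0.998, 0.069, -0.0, -0.0]
contact_force: [-0.0, 0.5, -1.1]
finger_gap: 0.448
gripper_force: 30.0
```

Request:
jog_arm([
  [[0.0005,0,0,0,0,0],[0.001,0,0,0,0,0],[0.0015,0,0,0,0,0],[0.002,0,0,0,0,0],[0.0025,0,0,0,0,0],[0.003,0,0,0,0,0],[0.003,0,0,0,0,0],[0.003,0,0,0,0,0]],
])

```text
time_s: 12.25
tool_pos: [502.5, -144.0, 69.9]
tcp_rot: [0.998, 0.069, -0.0, -0.0]
contact_force: [0.3, -0.6, -0.3]
finger_gap: 0.444
gripper_force: 30.0
```

Request:
jog_arm([
  [[0.0005,0,0,0,0,0],[0.001,0,0,0,0,0],[0.0015,0,0,0,0,0],[0.002,0,0,0,0,0],[0.002,0,0,0,0,0],[0.002,0,0,0,0,0],[0.002,0,0,0,0,0],[0.002,0,0,0,0,0]],
])

```text
time_s: 13.05
tool_pos: [504.4, -143.8, 69.9]
tcp_rot: [0.998, 0.069, -0.0, 0.0]
contact_force: [-0.5, -0.5, -1.4]
finger_gap: 0.444
gripper_force: 30.0
```

Request:
jog_arm([
  [[0.0005,0,0,0,0,0],[0.001,0,0,0,0,0],[0.0015,0,0,0,0,0],[0.002,0,0,0,0,0],[0.002,0,0,0,0,0],[0.002,0,0,0,0,0],[0.002,0,0,0,0,0],[0.002,0,0,0,0,0]],
])

```text
time_s: 13.85
tool_pos: [506.5, -143.5, 70.0]
tcp_rot: [0.998, 0.069, 0.0, 0.0]
contact_force: [0.3, 0.0, -0.8]
finger_gap: 0.446
gripper_force: 30.0
```

Request:
jog_arm([
  [[0.0005,0,0,0,0,0],[0.001,0,0,0,0,0],[0.0015,0,0,0,0,0],[0.002,0,0,0,0,0],[0.002,0,0,0,0,0],[0.002,0,0,0,0,0],[0.002,0,0,0,0,0],[0.002,0,0,0,0,0]],
])

```text
time_s: 14.65
tool_pos: [508.4, -143.2, 70.0]
tcp_rot: [0.998, 0.069, -0.0, -0.0]
contact_force: [0.2, 0.3, -1.0]
finger_gap: 0.446
gripper_force: 30.0
```

Request:
jog_arm([
  [[0.0005,0,0,0,0,0],[0.001,0,0,0,0,0],[0.0015,0,0,0,0,0],[0.002,0,0,0,0,0],[0.002,0,0,0,0,0],[0.002,0,0,0,0,0],[0.002,0,0,0,0,0],[0.002,0,0,0,0,0]],
])

```text
time_s: 15.45
tool_pos: [510.3, -142.9, 69.9]
tcp_rot: [0.998, 0.069, -0.0, -0.0]
contact_force: [-1.5, -0.4, -0.1]
finger_gap: 0.447
gripper_force: 30.0
```

Request:
jog_arm([
  [[0.0005,0,0,0,0,0],[0.001,0,0,0,0,0],[0.0015,0,0,0,0,0],[0.0015,0,0,0,0,0],[0.0015,0,0,0,0,0],[0.0015,0,0,0,0,0],[0.0015,0,0,0,0,0],[0.0015,0,0,0,0,0]],
])

```text
time_s: 16.25
tool_pos: [511.8, -142.7, 69.9]
tcp_rot: [0.998, 0.069, -0.0, -0.0]
contact_force: [-3.5, -0.7, -0.8]
finger_gap: 0.45
gripper_force: 30.0
```

Run:
```python
from h import *
F=[]
for i in range(4):
    s=robot.read_state(); F.append(s['contact_force']); robot.capture("wrist")
print(np.round(F,1).tolist(), np.mean(F,0), s['tool_pos'])
```

```text
[[-3.5, -0.7, -0.8], [-3.0, -0.5, -1.1], [-3.4, -1.5, -0.7], [-2.5, -0.1, -1.0]] [-3.1279867  -0.70889009 -0.90230587] [ 511.78089177 -142.66674905   69.89216757]
```

Plunger felt: 3.1 N, about 2.6 mm in. Another 1.5 mm forward, then set it down on the rail edge.

Request:
jog_arm([
  [[0.0005,0,0,0,0,0],[0.001,0,0,0,0,0],[0.0016,0,0,0,0,0],[0.0016,0,0.0002,0,0,0],[0.0016,0,0.0004,0,0,0],[0.0016,0,0.0005,0,0,0],[0.0016,0,0.0005,0,0,0],[0.0016,0,0.0005,0,0,0]],
])

```text
time_s: 17.25
tool_pos: [513.4, -142.4, 69.7]
tcp_rot: [0.998, 0.069, -0.0, 0.0]
contact_force: [-4.7, -0.2, 2.2]
finger_gap: 0.446
gripper_force: 30.0
```

Run:
```python
from h import *
F=[]
for i in range(4):
    s=robot.read_state(); F.append(s['contact_force']); robot.capture("wrist")
print(np.round(F,1).tolist(), np.mean(F,0), s['tool_pos'])
```

```text
[[-4.7, -0.2, 2.2], [-4.7, -0.3, 1.8], [-4.8, -1.4, 2.7], [-5.6, -0.9, 2.4]] [-4.95422027 -0.67881784  2.28544744] [ 513.39304462 -142.44254645   69.6568446 ]
```

Seated, with ~5 N on the plunger (4.1 mm in). Releasing.

Request:
jog_arm([
  [[0,0,0,0,0,0],[0,0,0,0,0,0],[0,0,0,0,0,0],[0,0,0,0,0,0],[0,0,0,0,0,0],[0,0,0,0,0,0],[0,0,0,0,0,0],[0,0,0,0,0,0]],
], jaw=0.08)

```text
time_s: 18.25
tool_pos: [513.7, -142.5, 69.5]
tcp_rot: [0.998, 0.069, 0.0, 0.0]
contact_force: [-0.5, -0.5, 0.7]
finger_gap: 0.858
gripper_force: 0.0
```

Request:
jog_arm([
  [[0,0,-0.005,0,0,0],[0,0,-0.015,0,0,0],[0,0,-0.03,0,0,0],[0,0,-0.045,0,0,0],[-0.01,0,-0.06,0,0,0],[-0.02,0,-0.07,0,0,0],[-0.03,0,-0.07,0,0,0],[-0.03,0,-0.07,0,0,0]],
])

```text
time_s: 19.05
tool_pos: [482.3, -146.5, 139.5]
tcp_rot: [0.998, 0.069, -0.0, -0.0]
contact_force: [0.1, -0.1, 0.4]
finger_gap: 0.863
gripper_force: 0.0
```

```bash
python3 look.py w3
python3 - <<'E'
import cv2
im=cv2.imread("pics/w3.png"); cv2.imwrite("pics/w3c.png",cv2.resize(im[60:310,190:450],None,fx=2.4,fy=2.4,interpolation=cv2.INTER_CUBIC))
E
```

```text
[ 482.32539977 -146.54782666  139.50699123] [ 9.97632816e-01  6.87653632e-02 -2.91036127e-04 -7.36170958e-05] 19.05 [ 0.05309833 -0.05772211  0.37300497]
```

View pics/w3c.png

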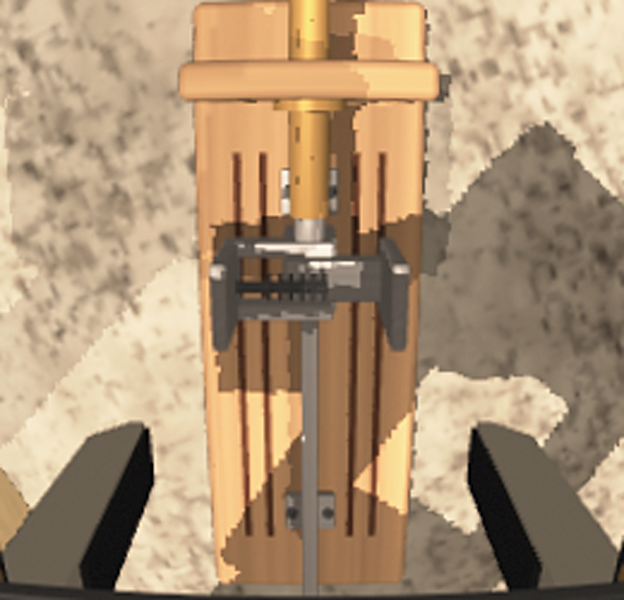

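The clip stands upright on the rail (crop (310,285)), touching the plunger at about (310,240). The sleeve ends at row 219. Checking how much plunger is exposed.

Run:
```python
from h import *
import pickle
t=pickle.load(open("w3.pkl","rb")); y=R.from_quat(t[1]).as_matrix()
c=lambda l:[(190+a/2.4-.3,60+b/2.4-.3) for a,b in l]
A=(pix2w("wrist",c([(308,219)]),66.5,t)-t[0])@y
B=(pix2w("wrist",c([(308,244)]),72,t)-t[0])@y
print(A,B,A[0,0]-B[0,0])
p=np.array([513.6,-142.5,0])
print("w/ clip org at TCP of release, front top edge px:",(w2pix("wrist",[t[0]+y@np.array([0,0,0])],t)))
```

```text
[[48.13030141 -0.81180318 72.97969443]] [[40.90961673 -0.80081591 67.48381129]] 7.220684688210362
w/ clip org at TCP of release, front top edge px: [[319.11562345 250.34480739]]
```

Exposed plunger went from 12.5 mm free to about 7–8 mm now, so it is still held roughly halfway. Handing in.

```bash
python3 -c "
from cell import robot
print(robot.hand_in())"
```

```text
the job is handed in; nothing more can be done
None
```

The larger clip is left upright, gripping the guide's rail and holding the plunger in about halfway: about 5 N (4.1 mm of its 8 mm) just before letting go, 4–5 mm in the picture after. The job was handed in at about 19 s; the hand-in gave no verdict.

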